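# Click the date stamp's day wheel to today and stamp the tag

## Task

Set the florist's date stamp and stamp the tag: with a fingertip, flick the edge of the large seven-toothed wheel forward (anticlockwise seen from above), click by click, until its raised rib rests at the fixed pointer and no further, then press the round plunger fully down and let it come back up. Do not lift or shove the stamp, and leave the small wheel and everything else on the bench as they are.

Things in the scene. Friction and masses are not known exactly. Their poses are not given: they have to be found in the camera images.
- stamp: date stamp: grey base 170 mm (x) by 345 mm (y), 30 mm high, 3 kg, loose on the bench. Origin on its underside on the large wheel's axis; x away from the robot, y left, z up. Small wheel's axis at (20, 122) mm, plunger at (-20, -120) mm. Behind each wheel (+x side) a curved fence 52 mm high, for the large wheel at radius 65 mm, 72 deg either side of +x; the fronts of the wheels are open
- day_wheel_axis (a point): point on the large wheel's axis at its top face, 58 mm above the bench. The white wheel lies flat, 36 to 58 mm above the bench: hub radius 36 mm, seven straight radial teeth 9 mm wide reaching radius 60 mm, 51.4 deg apart (gap about 43 mm at the tips). The fixed steel pointer stands behind it on the middle of the fence, on the stamp's +x, 58 mm high
- day_wheel (a joint): turn of the large wheel, rad, growing anticlockwise from above (teeth on the robot's side go to the stamp's -y); 0 = rib at the pointer. Spring detents every 0.8976 rad: past half way it snaps to the next by itself, else springs back. About 3 N at a tooth turns it. At rest one tooth always points at the pointer. Starts 2 to 4 clicks short: about -1.80, -2.69 or -3.59
- day_wheel_mark (a point): top of the raised steel rib, 4 mm high, that runs from the hub along one tooth of the large wheel; the point is 56 mm from the axis, near the tooth's tip, 62 mm above the bench
- week_wheel_mark (a point): top of the rib on one tooth of the small white wheel, 30 mm from its axis (five teeth reaching radius 34 mm, same height as the large wheel; it clicks too); must not be turned
- plunger (a joint): round black spring plunger of radius 18 mm pressed straight down: 0 = up, 0.008 m = fully down (about 6 N); springs back when let go
- plunger_top (a point): centre of the plunger's top face
- spool: wooden ribbon spool 54 mm across, 32 mm high, standing near the front right of the stamp; loose; origin at its underside centre
- scissors: scissors with blue handles lying flat, about 165 mm long, 10 mm high, near the front left of the stamp; loose; origin on the bench near the pivot
- white_pot: white ceramic flower pot 100 mm across, 85 mm high, behind the stamp; loose; origin at its underside centre
- feed_bottle: clear bottle 60 mm across, 150 mm high, behind the stamp; loose; origin at its underside centre
- mug: white mug 76 mm across, 85 mm high, left of the stamp; loose; origin at its underside centre
- clover_pot: terracotta pot with clover, 92 mm across, about 125 mm high with its leaves, right of the stamp; loose; origin at its underside centre
- tape_ring: flat ring of green tape 60 mm across, 19 mm high, left and behind; loose; origin at its underside centre

How it is judged:
By the outcome, as a careful person would: the job done as asked, in the order asked, and still so for the second after the job is handed in, with the robot touching nothing.
It also fails if it takes over 67 s, if anything falls off the work surface, if the arm or the gripper's body presses on something with over 40 N, if the wrist force passes 120 N, or if a joint passes its speed limit or range.

## Robot

A 6-joint arm with a two-finger parallel gripper is mounted at the origin on the work surface. World frame = base frame: x ahead of the robot, y to its left, z up, the work surface at z = 0. Lengths are in m, angles in rad, forces in N, time in s.
With the tool pointing down it reaches from about 0.3 to 0.775 m from the base axis. Payload 14.6 kg.
Tool frame: the origin (TCP) lies between the finger pads; the fingertips stand 22 mm ahead of it and the grasp point (between the pads) lies 3 mm ahead of it (ctrl.tip_reach is the distance from the TCP to the fingertips, in m); z points along the fingers, y is the direction in which the jaws open and shut (so a half turn about z gives the same grasp; the last joint's range is limited). The gripper opens to 94 mm and grips with 3 to 60 N. Pads are 16 mm wide; open, the fingers measure 119 mm over their backs; the gripper's body (75 mm by 177 mm) begins 78 mm behind the grasp point.
Start: joints at [1.153, 0.3, 1.521, -0, 1.321, -0.067], TCP at [0.189, 0.516, 0.227] pointing down, gripper open.
Joint ranges: [-3.03, 3.03], [-0.79, 2.21], [0.23, 2.52], [-1.04, 4.18], [0, 3.07], [-2.55, 2.55]. Speed limits (rad/s): [2.22, 2.22, 2.57, 3.14, 3.14, 3.14].

## Interface

Orientations are given as [roll, pitch, yaw] about the fixed x, y, z axes, in that order (R = Rz(yaw) Ry(pitch) Rx(roll)).
In Python, from station import ctrl gives the robot as it stands. The module is installed in compiled form; this text tells all that it offers.
- The arm moves only by the shell command python3 -m creep 'ROWS' [OPENING] [FORCE]. ROWS is a JSON object of lists of equal length, an entry for each row: "xyz": the shift along the tool's x, y, z in mm, a list of three; "spin": the turn about the tool's z in rad. In form: {"xyz": [[tx, ty, tz], ...], "spin": [spin, ...]}. A call has 1 to 5 rows; each row shifts and turns the commanded pose from where the row before left it, along the tool's axes as they then stand; what a row does not reach is not made up. A row lasts 1/8 s, in which the tool goes at most 62.5 mm and 10.7 degrees, less where a joint would pass 70% of its speed; a pose out of reach is approached as far as the arm can. A call with a gripper value outside its range is refused whole. OPENING is the finger opening in mm, from 0 to 94, set as the call begins (- or left out, the last holds). The fingers move at their own pace and stop on an object; FORCE is the grip in N (left out, the last holds). Time passes only in rows, so rows that do not move let the fingers close. It gives the time, the measured TCP pose, the force and the opening at its end, in the units of the state.
- ctrl.get_obs(): the state, without advancing time (a new reading comes with each control period).
- ctrl.camera(name): name is "side" or "top"; returns the picture (420x560x3 uint8, red, green, blue); there is no depth.
- ctrl.camera_model(name): a dict with "fx", "fy", "cx", "cy" (pixels), "R" (3x3) and "t" (3): a world point X has camera coordinates R X + t. Camera axes: x right, y down, z forward; pixel columns grow to the right and rows downward; lengths in m; the calibration is good to about 2 mm. A picture is of the moment at which its call begins. camera_model takes no time and is no camera call.
- ctrl.hand_in(): hands the job in, once; it reports no verdict.
The state is a dict: "time_s": time; "qpos": joint angles; "joint_vel": joint speeds; "tau": joint torques, N m; "ee_pos": TCP position; "eef_rot": TCP orientation; "force": force on the tool from outside, world axes, zero at the start; "moment": the same for the moment, N m; "grip_width": finger opening in m.
Only numpy, scipy, OpenCV 4.12 (cv2) and the standard library are available. Lean on these libraries where they do the work, as an engineer would, in place of code of your own. Each camera call takes 0.05 s, during which the arm holds its last target.

## Working session

There is one attempt and no reset: what is moved stays moved. The work goes in short steps, Python scripts to look and compute and a shell command to move; the robot and the scene stay as the last step left them, time stands still between calls to the robot, and variables do not carry over. Pictures are saved under pics/ and viewed, and the job is handed in when it is done.

```bash
mkdir -p pics; python3 - <<'E'
from station import ctrl
import cv2,numpy as np
for n in("side","top"):
    im=ctrl.camera(n); cv2.imwrite(f"pics/{n}0.png",im[:,:,::-1].copy())
    m=ctrl.camera_model(n); print(n,{k:np.round(v,4).tolist() for k,v in m.items()})
o=ctrl.get_obs(); print({k:np.round(v,4).tolist() for k,v in o.items()},ctrl.tip_reach)
E
```

```text
side {'fx': 421.325, 'fy': 421.325, 'cx': 280.2752, 'cy': 205.1353, 'R': [[0.7717, -0.636, -0.0015], [-0.4497, -0.5439, -0.7084], [0.4498, 0.5473, -0.7058]], 't': [-0.4413, 0.329, 0.8103]}
top {'fx': 497.0096, 'fy': 497.0096, 'cx': 282.9822, 'cy': 213.5247, 'R': [[-0.011, -0.9999, -0.0053], [-0.9969, 0.0114, -0.078], [0.078, 0.0044, -0.9969]], 't': [0.0213, 0.5718, 1.0303]}
{'time_s': 0.1, 'qpos': [1.1534, 0.3004, 1.5215, 0.0, 1.3207, -0.0666], 'joint_vel': [-0.0004, -0.0013, -0.0014, -0.0012, -0.0009, -0.0004], 'tau': [0.0002, -53.2648, -35.3283, 0.0709, 0.0236, -0.0001], 'ee_pos': [0.1889, 0.5163, 0.227], 'eef_rot': [-3.1405, -0.0001, 2.7907], 'force': [0.9393, 0.6063, -1.2209], 'moment': [-0.0266, -0.0211, -0.1069], 'grip_width': 0.094} 0.022
```

View pics/top0.png

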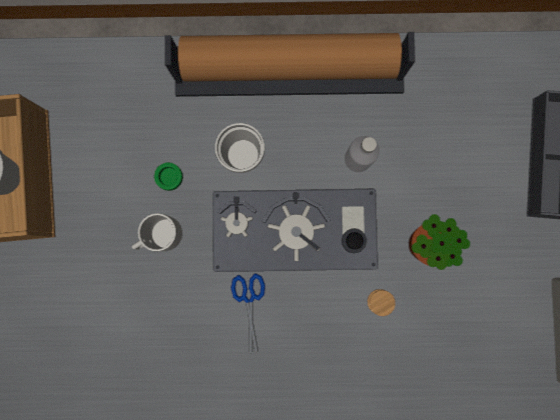

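View pics/side0.png

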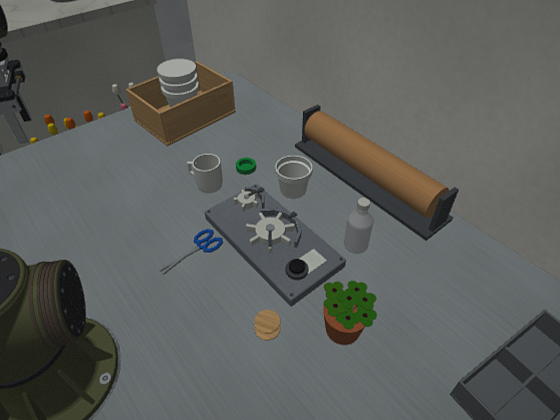

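```bash
python3 - <<'E'
import cv2
a=cv2.imread("pics/top0.png")[180:280,205:385]; cv2.imwrite("pics/topz.png",cv2.resize(a,(792,440),interpolation=cv2.INTER_CUBIC))
a=cv2.imread("pics/side0.png")[175:305,195:355]; cv2.imwrite("pics/sidez.png",cv2.resize(a,(720,585),interpolation=cv2.INTER_CUBIC))
E
```

```text
(no output)
```

View pics/topz.png

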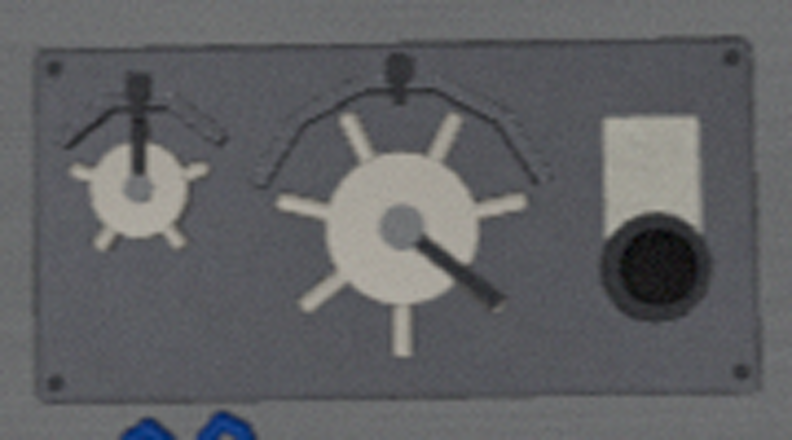

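View pics/sidez.png

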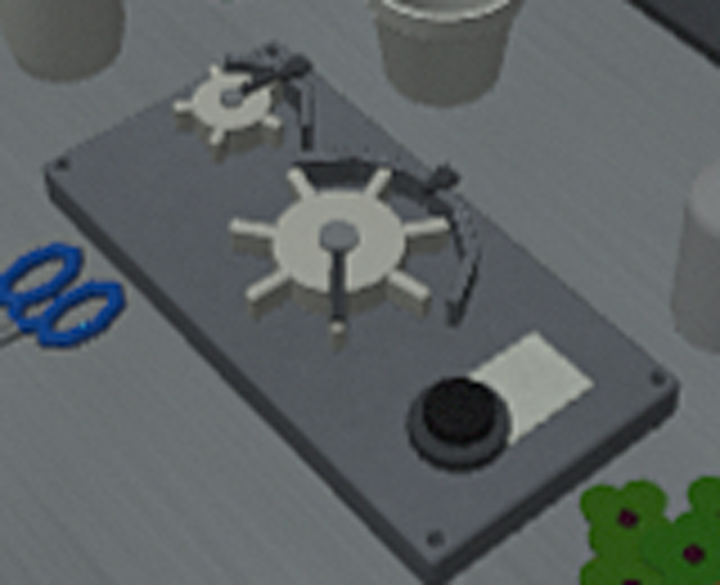

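```bash
cat >h.py <<'E'
import numpy as np,cv2
from station import ctrl
def cast(n,uv,z):
    m=ctrl.camera_model(n);R=np.array(m['R']);t=np.array(m['t'])
    uv=np.atleast_2d(uv).astype(float)
    d=np.c_[(uv[:,0]-m['cx'])/m['fx'],(uv[:,1]-m['cy'])/m['fy'],np.ones(len(uv))]@R
    c=-R.T@t
    return c+d*((z-c[2])/d[:,2])[:,None]
def proj(n,X):
    m=ctrl.camera_model(n);p=np.atleast_2d(X)@np.array(m['R']).T+m['t']
    return np.c_[p[:,0]/p[:,2]*m['fx']+m['cx'],p[:,1]/p[:,2]*m['fy']+m['cy']]
E
python3 - <<'E'
from h import *
np.set_printoptions(precision=4,suppress=True)
T=lambda p:np.array(p)/4.4+[205-.4,180-.4]
S=lambda p:np.array(p)/4.5+[195-.4,175-.4]
print("corners z30",cast("top",T([[37,50],[748,38],[757,393],[40,403]]),.03))
print("screws z30",cast("top",T([[54,69],[731,58],[741,372],[55,384]]),.03))
hub=cast("top",T([401,228]),.058)[0];print("hub",hub, cast("side",S([338,233]),.058))
teeth=cast("top",T([[348,118],[452,118],[525,202],[501,303],[402,355],[303,306],[279,202]]),.058)
d=teeth-hub;print(np.degrees(np.arctan2(d[:,1],d[:,0])),np.linalg.norm(d,axis=1))
ts=cast("side",S([[337,328],[250,297],[235,226],[297,172],[385,173],[445,226],[427,298]]),.058);d=ts-hub
print(np.degrees(np.arctan2(d[:,1],d[:,0])),np.linalg.norm(d,axis=1))
print("pointer",cast("top",T([400,63]),.058),cast("side",S([441,178]),.058))
print("plunger",cast("top",T([659,266]),.05),cast("side",S([460,408]),.05))
m=[ctrl.camera_model(n) for n in("top","side")]
P=[np.array([[a['fx'],0,a['cx']],[0,a['fy'],a['cy']],[0,0,1]])@np.c_[a['R'],a['t']] for a in m]
for a,b in(([659,266],[460,408]),([401,228],[338,236])):
  X=cv2.triangulatePoints(P[0],P[1],T(a).astype(float),S(b).astype(float));print((X[:3]/X[3]).ravel())
E
python3 -m creep '{"xyz": [[0,0,0]], "spin": [0]}' 0 20
```

```text
corners z30 [[ 0.6208  0.1621  0.03  ]
 [ 0.6226 -0.179   0.03  ]
 [ 0.4534 -0.1789  0.03  ]
 [ 0.4524  0.1606  0.03  ]]
screws z30 [[ 0.6116  0.1539  0.03  ]
 [ 0.6131 -0.1706  0.03  ]
 [ 0.4634 -0.1716  0.03  ]
 [ 0.4613  0.1535  0.03  ]]
hub [ 0.5323 -0.0109  0.058 ] [[ 0.5345 -0.0059  0.058 ]]
[  24.9893  -25.5956  -78.8036 -127.562   179.7036  127.8419   77.3153] [0.0568 0.0565 0.0588 0.0577 0.0586 0.058  0.0579]
[-130.3122 -179.1299  130.1068   76.6843   25.1624  -29.0638  -81.0026] [0.0597 0.0603 0.0574 0.0561 0.0548 0.0563 0.0602]
pointer [[ 0.6092 -0.0115  0.058 ]] [[ 0.603 -0.01   0.058]]
plunger [[ 0.5135 -0.1312  0.05  ]] [[ 0.5128 -0.1296  0.05  ]]
[ 0.513  -0.1306  0.0511]
[ 0.5317 -0.0106  0.0616]
time_s: 0.22
ee_pos: [0.189, 0.5164, 0.2272]
eef_rot: [-3.141, -0.0, 2.791]
force: [0.1, 0.7, 0.1]
grip_width: 0.0872
```

```bash
python3 - <<'E'
from h import *
im=ctrl.camera("top")[:,:,::-1].copy(); cv2.imwrite("pics/top1.png",im)
cv2.imwrite("pics/top1z.png",cv2.resize(im[180:280,245:345],(600,600),interpolation=cv2.INTER_CUBIC))
E
```

```text
(no output)
```

View pics/top1z.png

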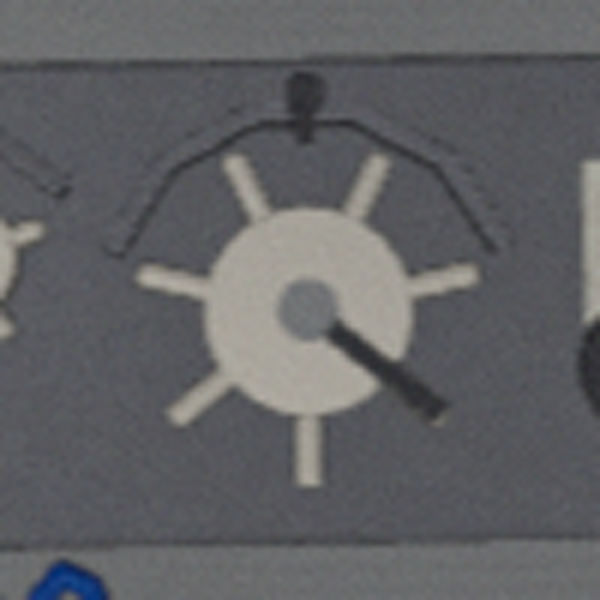

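```bash
python3 -m creep '{"xyz": [[0,0,0],[0,0,0],[0,0,0],[0,0,0],[0,0,0]], "spin": [0.18,0.18,0.18,0.18,0.18]}' 0 20; python3 -m creep '{"xyz": [[0,0,0],[0,0,0],[0,0,0]], "spin": [0.16,0.16,0]}'
```

```text
time_s: 0.9
ee_pos: [0.189, 0.5165, 0.2274]
eef_rot: [-3.141, 0.0, 1.885]
force: [0.7, 0.0, 0.0]
grip_width: 0.0334
time_s: 1.27
ee_pos: [0.189, 0.5165, 0.2274]
eef_rot: [-3.142, 0.0, 1.572]
force: [0.1, -0.1, -0.3]
grip_width: 0.0034
```

```bash
python3 -m creep '{"xyz": [[-50,24,0],[-50,24,0],[-50,24,0],[-50,24,0],[-50,24,0]], "spin": [0,0,0,0,0]}'; python3 -m creep '{"xyz": [[-50,24,0],[-50,24,0],[-50,24,0],[-50,24,0],[-50,24,0]], "spin": [0,0,0,0,0]}';python3 -m creep '{"xyz": [[0,0,0],[0,0,0]], "spin": [0,0]}'
python3 - <<'E'
from h import *
for n in("side","top"):
    cv2.imwrite(f"pics/{n}2.png",ctrl.camera(n)[:,:,::-1])
E
```

```text
time_s: 1.9
ee_pos: [0.3094, 0.2649, 0.2276]
eef_rot: [3.141, -0.0, 1.576]
force: [0.8, 0.2, -0.5]
grip_width: 0.0003
time_s: 2.52
ee_pos: [0.4295, 0.0146, 0.2277]
eef_rot: [3.141, -0.0, 1.575]
force: [0.8, 0.4, -0.6]
grip_width: 0.0007
time_s: 2.78
ee_pos: [0.4288, 0.0167, 0.2273]
eef_rot: [-3.141, -0.0, 1.573]
force: [-1.2, 0.3, 0.1]
grip_width: 0.0006
```

View pics/top2.png

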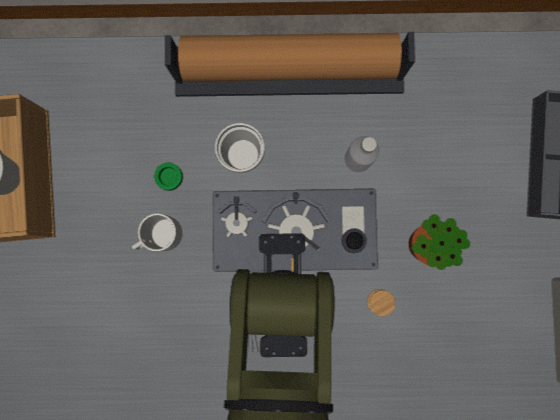

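View pics/side2.png

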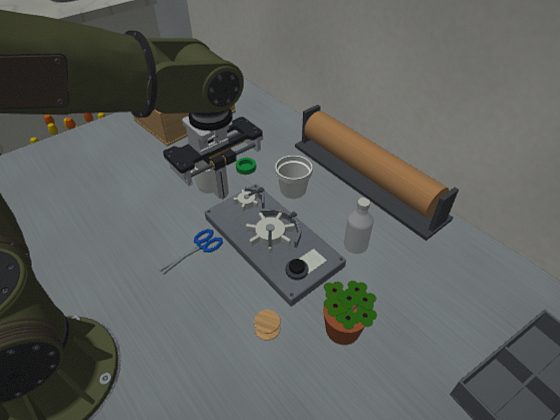

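```bash
python3 -m creep '{"xyz": [[-4,0,50],[0,0,50],[0,0,50],[0,0,11],[0,0,0]], "spin": [0,0,0,0,0]}'; python3 -m creep '{"xyz": [[0,12,0],[0,12,0],[0,12,0],[0,8,0],[0,0,0]], "spin": [0,0,0,0,0]}'
python3 - <<'E'
from h import *
for n in("side",):
    im=ctrl.camera(n)[:,:,::-1]
    cv2.imwrite(f"pics/{n}3.png",cv2.resize(im[150:310,170:370],(750,600),interpolation=cv2.INTER_CUBIC))
E
```

```text
time_s: 3.5
ee_pos: [0.4293, 0.013, 0.0672]
eef_rot: [3.141, 0.0, 1.572]
force: [-0.1, 0.2, 0.7]
grip_width: 0.0005
time_s: 4.12
ee_pos: [0.4734, 0.0125, 0.0663]
eef_rot: [-3.141, -0.0, 1.571]
force: [1.3, -0.2, -0.9]
grip_width: 0.0003
```

View pics/side3.png

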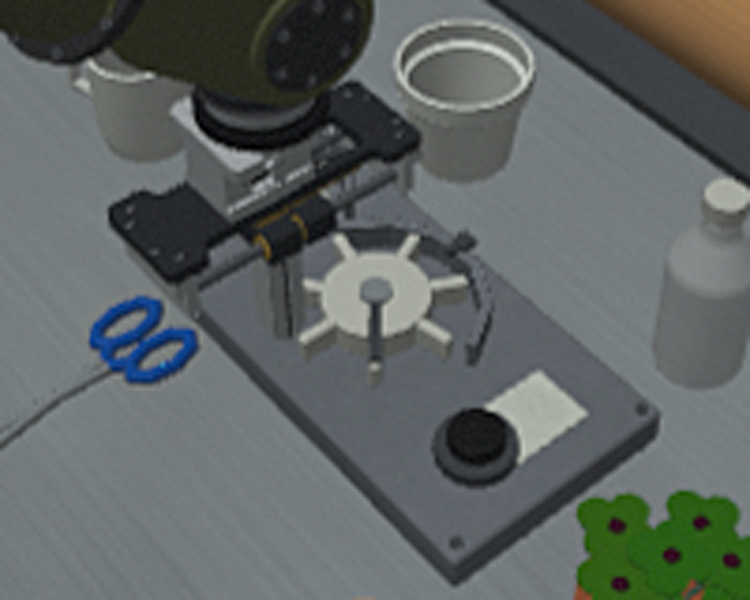

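```bash
python3 -m creep '{"xyz": [[-5,0,0],[-4,0,0],[0,0,0]], "spin": [0,0,0]}'; python3 -m creep '{"xyz": [[-3,0,0]], "spin": [0]}'; python3 -m creep '{"xyz": [[-3,0,0]], "spin": [0]}'; python3 -m creep '{"xyz": [[0,0,0],[0,0,0]], "spin": [0,0]}'
python3 - <<'E'
from h import *
for n in("side",):
    im=ctrl.camera(n)[:,:,::-1]
    cv2.imwrite(f"pics/{n}4.png",cv2.resize(im[180:300,200:350],(750,600),interpolation=cv2.INTER_CUBIC))
E
```

```text
time_s: 4.55
ee_pos: [0.4729, 0.0031, 0.0665]
eef_rot: [3.142, 0.0, 1.57]
force: [0.2, -0.4, 0.8]
grip_width: 0.0004
time_s: 4.68
ee_pos: [0.4727, 0.0004, 0.0664]
eef_rot: [-3.141, 0.0, 1.571]
force: [-2.8, -1.4, 0.8]
grip_width: 0.0004
time_s: 4.8
ee_pos: [0.4729, -0.0027, 0.0664]
eef_rot: [-3.141, -0.0, 1.571]
force: [-0.6, -0.2, -0.4]
grip_width: 0.0003
time_s: 5.05
ee_pos: [0.4731, -0.0025, 0.0665]
eef_rot: [3.141, -0.0, 1.571]
force: [0.5, 0.3, 0.2]
grip_width: 0.0005
```

View pics/side4.png

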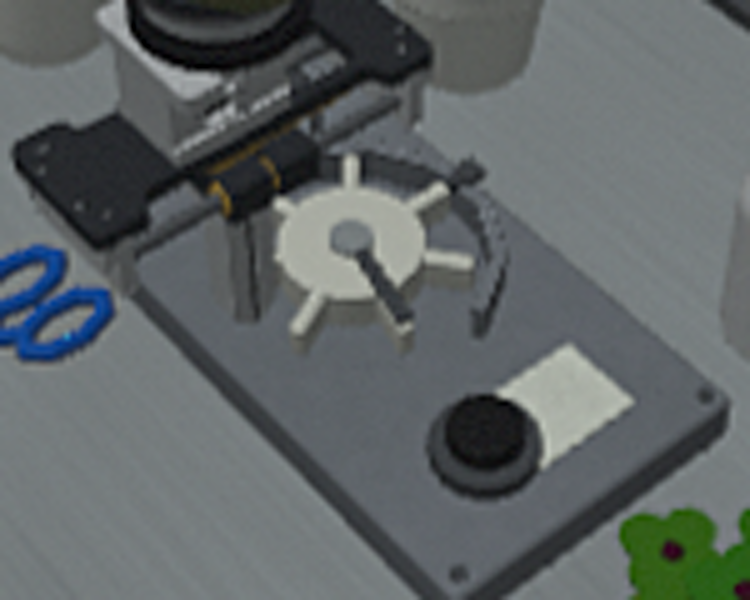

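```bash
python3 -m creep '{"xyz": [[0,-16,0],[0,-16,0],[18,0,0],[18,0,0],[0,0,0]], "spin": [0,0,0,0,0]}'; python3 -m creep '{"xyz": [[0,11,0],[0,11,0],[0,10,0],[0,0,0]], "spin": [0,0,0,0]}'
python3 - <<'E'
from h import *
for n in("side",):
    im=ctrl.camera(n)[:,:,::-1]
    cv2.imwrite(f"pics/{n}5.png",cv2.resize(im[180:300,200:350],(750,600),interpolation=cv2.INTER_CUBIC))
E
```

```text
time_s: 5.72
ee_pos: [0.441, 0.0341, 0.0665]
eef_rot: [3.141, -0.0, 1.572]
force: [0.1, -0.1, 0.7]
grip_width: 0.0004
time_s: 6.22
ee_pos: [0.4736, 0.0333, 0.0663]
eef_rot: [-3.142, 0.0, 1.57]
force: [0.3, -1.0, 0.4]
grip_width: 0.0004
```

View pics/side5.png

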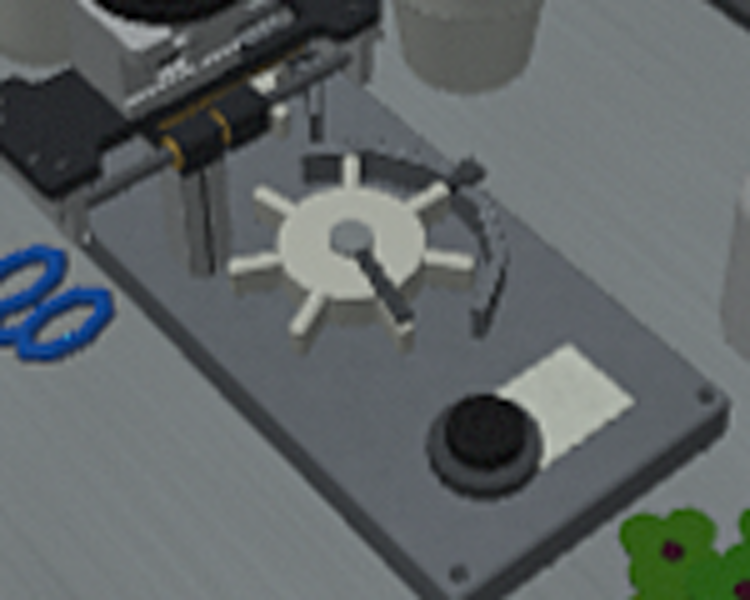

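```bash
python3 -m creep '{"xyz": [[-5,0,0],[-5,0,0],[-5,0,0],[-4,0,0],[-4,0,0]], "spin": [0,0,0,0,0]}'; python3 -m creep '{"xyz": [[-3,0,0],[-3,0,0]], "spin": [0,0]}';  python3 -m creep '{"xyz": [[-3,0,0],[0,0,0]], "spin": [0,0]}'
python3 - <<'E'
from h import *
for n in("side",):
    im=ctrl.camera(n)[:,:,::-1]
    cv2.imwrite(f"pics/{n}6.png",cv2.resize(im[180:300,200:350],(750,600),interpolation=cv2.INTER_CUBIC))
E
```

```text
time_s: 6.9
ee_pos: [0.4731, 0.0101, 0.0665]
eef_rot: [3.141, 0.0, 1.571]
force: [-0.4, 0.7, 0.4]
grip_width: 0.0005
time_s: 7.15
ee_pos: [0.4731, 0.0042, 0.0665]
eef_rot: [3.141, 0.0, 1.571]
force: [0.1, 0.1, 0.4]
grip_width: 0.0004
time_s: 7.4
ee_pos: [0.4731, 0.0012, 0.0665]
eef_rot: [3.141, 0.0, 1.571]
force: [-0.0, -2.6, 0.5]
grip_width: 0.0003
```

View pics/side6.png

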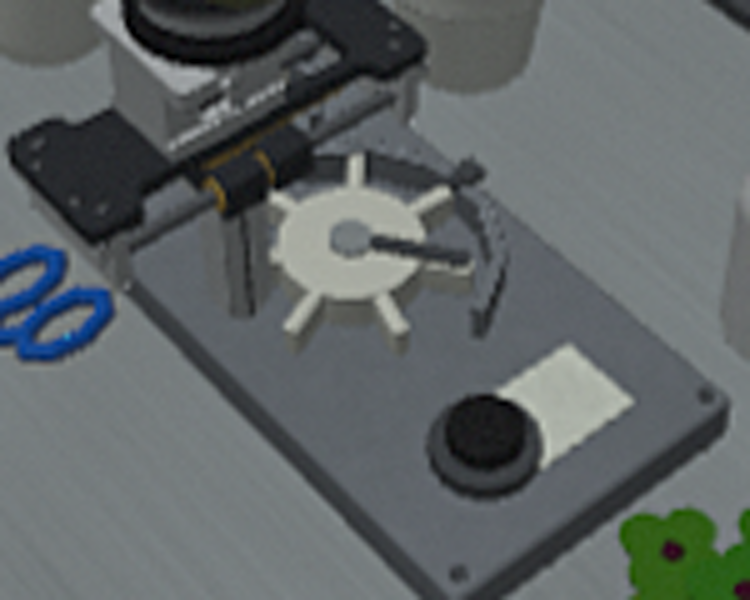

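```bash
python3 -m creep '{"xyz": [[-1,-16,0],[0,-16,0],[17,0,0],[17,0,0],[0,0,0]], "spin": [0,0,0,0,0]}'; python3 -m creep '{"xyz": [[0,11,0],[0,11,0],[0,10,0],[0,0,0]], "spin": [0,0,0,0]}'
python3 - <<'E'
from h import *
for n in("side",):
    im=ctrl.camera(n)[:,:,::-1]
    cv2.imwrite(f"pics/{n}7.png",cv2.resize(im[180:300,200:350],(750,600),interpolation=cv2.INTER_CUBIC))
E
```

```text
time_s: 8.07
ee_pos: [0.441, 0.0351, 0.0665]
eef_rot: [3.141, -0.0, 1.572]
force: [0.2, 0.8, -0.2]
grip_width: 0.0004
time_s: 8.57
ee_pos: [0.4736, 0.0343, 0.0662]
eef_rot: [-3.141, 0.0, 1.57]
force: [0.3, 0.7, 1.1]
grip_width: 0.0003
```

View pics/side7.png

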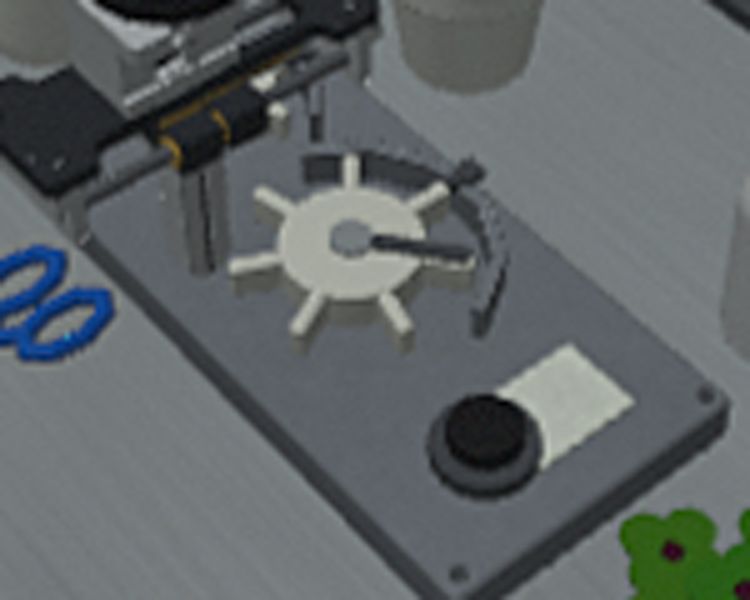

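Settled at the detent with one click to go. Same stroke again, this time a little slower.

```bash
python3 -m creep '{"xyz": [[-5,0,0],[-5,0,0],[-5,0,0],[-4,0,0],[-4,0,0]], "spin": [0,0,0,0,0]}'; python3 -m creep '{"xyz": [[-3,0,0],[-3,0,0]], "spin": [0,0]}';  python3 -m creep '{"xyz": [[-3,0,0],[-1,0,0],[0,0,0]], "spin": [0,0,0]}'
python3 - <<'E'
from h import *
for n in("side",):
    im=ctrl.camera(n)[:,:,::-1]
    cv2.imwrite(f"pics/{n}8.png",cv2.resize(im[180:300,200:350],(750,600),interpolation=cv2.INTER_CUBIC))
E
```

```text
time_s: 9.25
ee_pos: [0.4731, 0.0111, 0.0665]
eef_rot: [3.141, 0.0, 1.571]
force: [-0.7, 1.2, -0.7]
grip_width: 0.0007
time_s: 9.5
ee_pos: [0.4731, 0.0052, 0.0665]
eef_rot: [3.141, 0.0, 1.571]
force: [-0.2, -0.3, -1.3]
grip_width: 0.0006
time_s: 9.88
ee_pos: [0.473, 0.0012, 0.0665]
eef_rot: [-3.142, 0.0, 1.571]
force: [-1.1, -3.3, 0.2]
grip_width: 0.0006
```

View pics/side8.png

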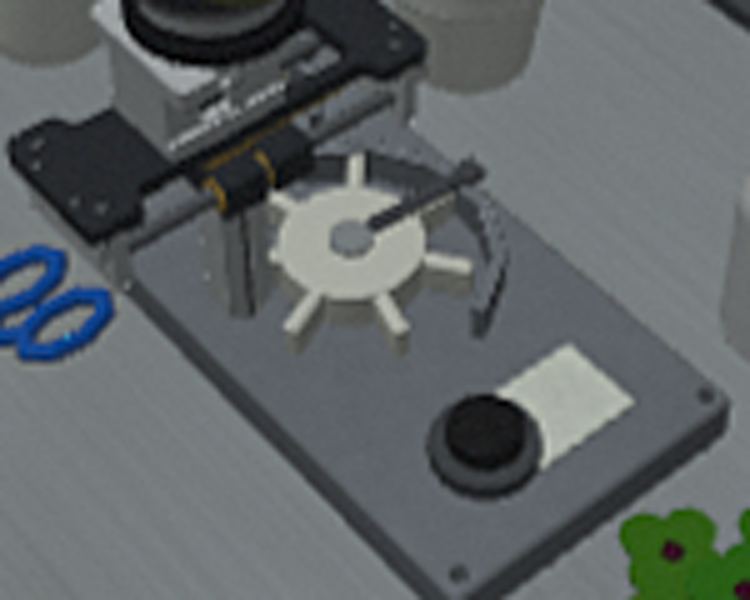

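```bash
python3 -m creep '{"xyz": [[-1,-14,0],[0,-14,0],[0,-14,0],[0,0,-35],[0,0,-35]], "spin": [0,0,0,0,0]}'; python3 -m creep '{"xyz": [[-44,20,0],[-44,30,0],[-43,32,0],[0,0,0],[0,0,0]], "spin": [0,0,0,0,0]}'
python3 - <<'E'
from h import *
for n in("side","top"):
    im=ctrl.camera(n)[:,:,::-1]
    cv2.imwrite(f"pics/{n}9.png",cv2.resize(im[160:310,190:390],(800,600),interpolation=cv2.INTER_CUBIC))
E
```

```text
time_s: 10.55
ee_pos: [0.4303, 0.0006, 0.1373]
eef_rot: [-3.141, -0.0, 1.571]
force: [1.2, -0.2, 1.2]
grip_width: 0.0003
time_s: 11.18
ee_pos: [0.5123, -0.1299, 0.1362]
eef_rot: [-3.141, -0.0, 1.571]
force: [-0.1, 0.6, -0.1]
grip_width: 0.0005
```

View pics/side9.png

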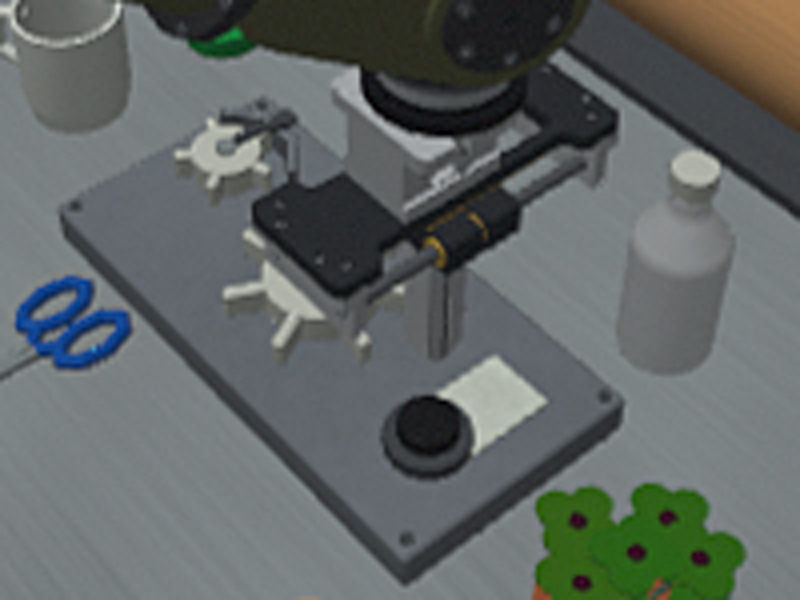

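View pics/top9.png

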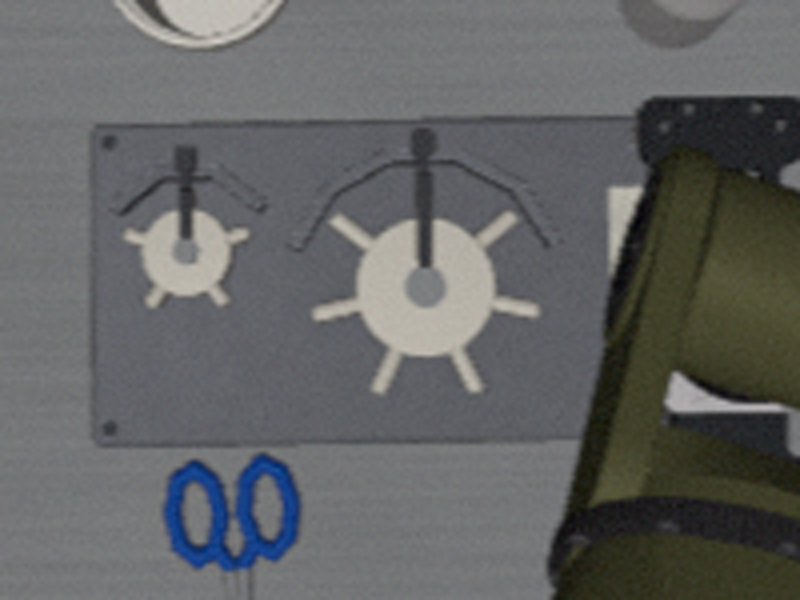

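```bash
python3 -m creep '{"xyz": [[0,0,30],[0,0,22],[0,0,0]], "spin": [0,0,0]}'; for i in 1; do python3 -m creep '{"xyz": [[0,0,4],[0,0,3],[0,0,0]], "spin": [0,0,0]}'; done; python3 -m creep '{"xyz": [[0,0,3],[0,0,0]], "spin": [0,0]}'; python3 -m creep '{"xyz": [[0,0,3],[0,0,0]], "spin": [0,0]}'
```

```text
time_s: 11.65
ee_pos: [0.5121, -0.1295, 0.0836]
eef_rot: [-3.139, -0.001, 1.572]
force: [-0.2, -0.4, 1.2]
grip_width: 0.0007
time_s: 12.02
ee_pos: [0.5131, -0.1305, 0.0777]
eef_rot: [3.141, 0.0, 1.571]
force: [-0.4, 0.1, 0.7]
grip_width: 0.0003
time_s: 12.28
ee_pos: [0.5133, -0.1306, 0.0746]
eef_rot: [3.141, 0.0, 1.571]
force: [0.8, 0.8, 2.0]
grip_width: 0.0003
time_s: 12.52
ee_pos: [0.5132, -0.1306, 0.0715]
eef_rot: [3.141, 0.0, 1.571]
force: [1.6, 0.2, 4.9]
grip_width: 0.0003
```

```bash
python3 -m creep '{"xyz": [[0,0,2],[0,0,0]], "spin": [0,0]}'; python3 -m creep '{"xyz": [[0,0,2],[0,0,0]], "spin": [0,0]}'; python3 -m creep '{"xyz": [[0,0,1],[0,0,0]], "spin": [0,0]}'
```

```text
time_s: 12.78
ee_pos: [0.5132, -0.1306, 0.0695]
eef_rot: [3.141, 0.0, 1.571]
force: [2.4, 0.1, 4.8]
grip_width: 0.0006
time_s: 13.02
ee_pos: [0.5133, -0.1306, 0.0682]
eef_rot: [3.141, 0.0, 1.571]
force: [-1.6, 1.3, 11.5]
grip_width: 0.0004
time_s: 13.28
ee_pos: [0.5134, -0.1306, 0.0679]
eef_rot: [3.14, 0.0, 1.571]
force: [-5.6, 1.9, 22.4]
grip_width: 0.0005
```

```bash
python3 -m creep '{"xyz": [[0,0,0],[0,0,0],[0,0,-3],[0,0,-5],[0,0,-5]], "spin": [0,0,0,0,0]}'; python3 -m creep '{"xyz": [[0,0,-20],[0,0,-40],[0,0,-40],[0,-40,-20],[0,-40,0]], "spin": [0,0,0,0,0]}'; python3 -m creep '{"xyz": [[0,-40,0],[-45,0,0],[-45,0,0],[-45,0,0],[0,0,0]], "spin": [0,0,0,0,0]}'
python3 - <<'E'
from h import *
for n in("side","top"):
    im=ctrl.camera(n)[:,:,::-1]
    cv2.imwrite(f"pics/{n}10f.png",im)
    cv2.imwrite(f"pics/{n}10.png",cv2.resize(im[160:310,190:390],(800,600),interpolation=cv2.INTER_CUBIC))
a=cv2.imread("pics/top0.png");b=cv2.imread("pics/top10f.png");
cv2.imwrite("pics/both.png",np.hstack([cv2.resize(x,(400,300)) for x in(cv2.imread("pics/side10f.png"),b)]))
E
```

```text
time_s: 13.9
ee_pos: [0.5126, -0.1304, 0.0793]
eef_rot: [-3.14, -0.0, 1.571]
force: [-0.7, -0.8, 0.5]
grip_width: 0.0004
time_s: 14.52
ee_pos: [0.432, -0.1304, 0.2003]
eef_rot: [3.141, 0.0, 1.571]
force: [0.1, 1.1, 0.3]
grip_width: 0.0
time_s: 15.15
ee_pos: [0.3922, -0.2672, 0.1988]
eef_rot: [-3.14, -0.001, 1.568]
force: [0.2, 0.3, -0.4]
grip_width: 0.0004
```

View pics/side10.png

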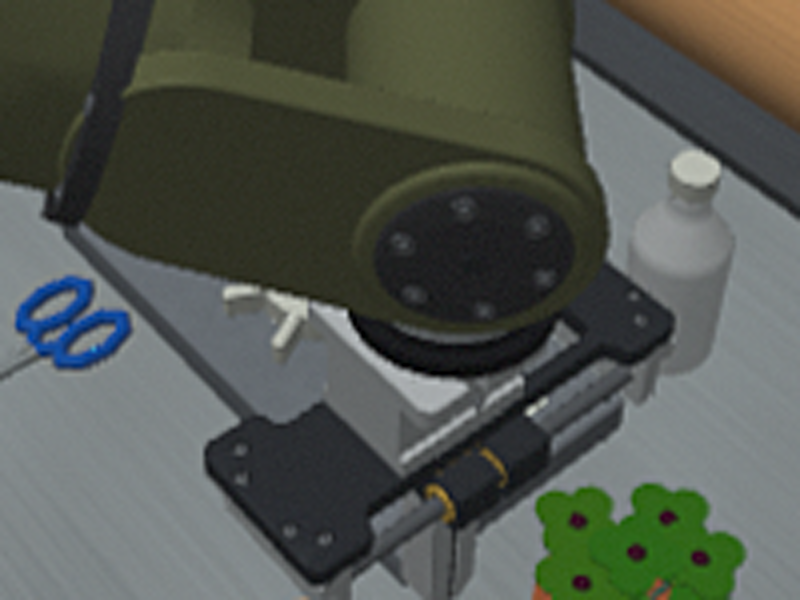

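View pics/top10f.png

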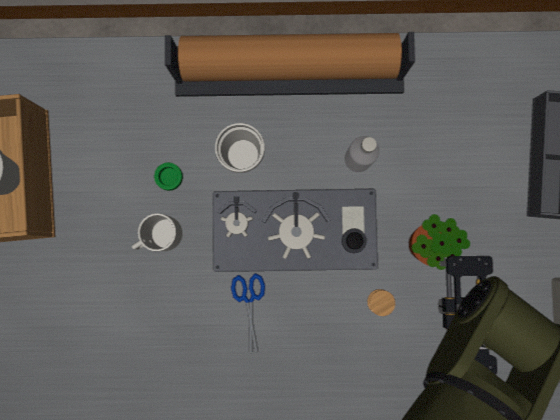

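View pics/top10.png

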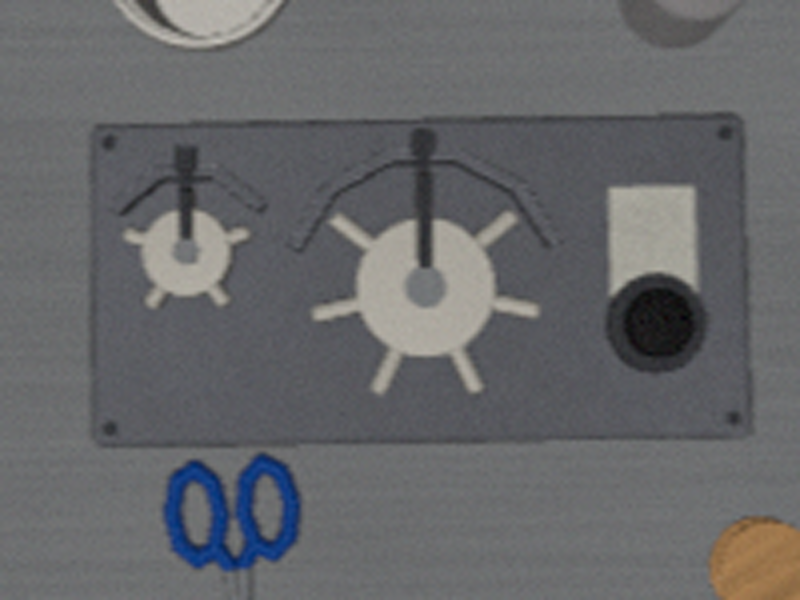

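```bash
python3 - <<'E'
from h import *
a,b=[cv2.cvtColor(cv2.imread(p),cv2.COLOR_BGR2GRAY).astype(float) for p in("pics/top0.png","pics/top10f.png")]
for nm,(r0,r1,c0,c1) in dict(plunger=(200,260,335,375),left=(190,275,205,255),scis=(270,355,225,270),spool=(285,320,362,402)).items():
    A,B=a[r0:r1,c0:c1].copy(),b[r0:r1,c0:c1].copy(); print(nm,cv2.phaseCorrelate(A,B),abs(A-B).max())
ctrl.hand_in()
E
```

```text
plunger ((0.01929377511837771, 0.021116331298340896), 1.030462592847782) 16.0
left ((0.0650054768755659, 0.0005465578407211069), 0.9810709297494559) 11.0
scis ((0.36874749962557374, -0.014093504069862206), 0.8757507582376537) 14.0
spool ((0.01213953561688541, 0.011479652794047723), 0.9113004083387691) 12.0
the job is handed in; nothing more can be done
```

I set the large wheel to the pointer, pressed the plunger fully down and let it back up. The job was handed in at about 15 s of the 67 s allowed.

- **Wheel:** It started halfway between two clicks, with the rib at about -128°. That disagrees with the brief, which says a tooth always rests at the pointer. My first light push snapped it forward to about -103°. Two more single-click strokes brought the rib to the pointer. It still sat there in the last top picture, with the finger well clear.
- **Plunger:** It bottomed out with the force rising to about 22 N after roughly 8 mm of travel. In the last picture the plunger area looks the same as at the start, so it came back up.
- **Everything else:** The plunger end and the left end of the stamp, with the small wheel, shifted by less than 0.1 pixel. The spool shifted by about 0.02 pixel. The scissors gave 0.37 pixel (about 0.7 mm) sideways. I put that down to noise, since the finger stayed more than 30 mm above them. I checked the pots, bottle, mug and tape by eye only, and they look unmoved.

The last side picture was mostly blocked by the arm, so the final wheel and plunger checks rest on the top view alone.

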